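Tuck the cover board under the lip of the stock box

ROBOT

A 7-joint arm with a two-finger parallel gripper is mounted at the origin on the work surface. World frame = base frame: x ahead of the robot, y to its left, z up, the work surface at z = 0. Lengths are in mm, angles in rad, forces in N, time in s.
With the tool pointing down it reaches from about 425 to 875 mm from the base axis. Payload 8.4 kg.
Tool frame: the origin (TCP) lies at the very end of the fingers, on their centre line; the grasp point (between the pads) lies 19 mm behind it (env.hold_point_z is the distance from the TCP to the grasp point, in mm); x points along the fingers, y is the direction in which the jaws open and shut, and the axes are right-handed (so a half turn about x gives the same grasp; the last joint's range is limited). The gripper opens to 87 mm and grips with 3 to 60 N. Pads are 19 mm wide; open, the fingers measure 117 mm over their backs; the gripper's body (75 mm by 190 mm) begins 51 mm behind the grasp point.
Start: joints at [-1.249, 0.333, 0.04, 1.465, -0.013, 1.343, -0.059], TCP at [265.517, 593.266, 222.546] pointing down, gripper open.
Joint ranges: [-2.58, 2.58], [-0.38, 2.09], [-1.3, 1.39], [0.25, 2.4], [-1.5, 4.64], [0.08, 2.09], [-2.65, 2.65]. Speed limits (rad/s): [2.22, 2.22, 2.79, 2.79, 3.14, 3.14, 3.14].

INTERFACE

Orientations are given as a rotation vector (axis times angle).
In Python, from station import env gives the robot as it stands. The module is installed in compiled form; this text tells all that it offers.
- The arm moves only by the tool move_arm, never from a script. Its argument "moves" is a list of rows, each a list of 4 numbers: the shift along the tool's x, y, z in m, then the turn about the tool's x in degrees. A call has 1 to 5 rows; each row shifts and turns the commanded pose from where the row before left it, along the tool's axes as they then stand; what a row does not reach is not made up. A row lasts 1/10 s, in which the tool goes at most 50 mm and 8.59 degrees, less where a joint would pass 70% of its speed; a pose out of reach is approached as far as the arm can. A call with a gripper value outside its range is refused whole. "jaw" is the opening, from 0 (shut) to 1 (fully open), set as the call begins (left out, the last holds). The fingers move at their own pace and stop on an object; the grip force is fixed at half the most. Time passes only in rows, so rows that do not move let the fingers close. It gives the time, the measured TCP pose, the force and the opening at its end, in the units of the state.
- env.read_state(): the state, without advancing time (a new reading comes with each control period).
- env.grab_frame(name): name is "scene" or "top" or "wrist"; returns the picture (400x640x3 uint8, red, green, blue); there is no depth.
- env.camera_model(name): a dict with "mtx" (3x3 intrinsics, pixels), "k1" (the pictures are not rectified: a ray, as slopes to the right and down, at radius r is drawn at 1 + k1 r^2 times it, then the intrinsics apply), "R" (3x3) and "t" (3): a world point X has camera coordinates R X + t. Camera axes: x right, y down, z forward; pixel columns grow to the right and rows downward; lengths in mm; the calibration is good to about 2 mm. A picture is of the moment at which its call begins: read the wrist's pose just before it. camera_model takes no time and is no camera call; for the wrist camera it gives the pose at the moment of the call.
- env.finish_job(): hands the job in, once; it reports no verdict.
The state is a dict: "t": time; "joints": joint angles; "qd": joint speeds; "effort": joint torques, N m; "position": TCP position; "eef_rot": TCP orientation; "ft_force": force on the tool from outside, world axes, zero at the start; "torque": the same for the moment, N m; "gripper_width": finger opening in mm.
Only numpy, scipy, OpenCV 4.12 (cv2) and the standard library are available. Lean on these libraries where they do the work, as an engineer would, in place of code of your own. Each camera call takes 0.05 s, during which the arm holds its last target.

TASK

Close the wooden stock box with its cover: take the larger of the two cover boards by its handle, tilt it, tuck one end under the box's overhanging lip, then lower the other end so that the board lies level inside the walls, down on the ledge all round, and let go. Leave the smaller cover and the loose jar where they are.

Things in the scene. Friction and masses are not known exactly. Their poses are not given: they have to be found in the camera images.
- seat (a point): Centre of the fixed open wooden box's cavity at ledge height (45 mm over the table). Cavity 200 (x) x 140 mm (y); walls 12 mm thick, rim 30 mm above the ledge, which runs all round, 28 mm wide or more. At the -x end (robot's side) a 10 mm thick lip, its underside 30 mm above the ledge, overhangs 36 mm over the full width, leaving 164 mm open. x: level, lip end to other end; z up.
- cover_handle (a point): Larger cover: loose wooden board 180 (x) x 120 (y) x 12 mm, about 0.2 kg, flat on the table. Upright handle block on it: 20 mm thick (x; grip across this), 70 long (y), 44 high. Point: middle of the block, 34 mm above the board's underside, 102 mm from the board's -x end (tuck this end: more finger room) and 78 from its +x end. z: up, square to the board.
- small_cover_handle (a point): Smaller cover of the same wood, for another box, to be left alone: loose board 120 (x) x 90 (y) x 12 mm with a like handle block (20 x 70 x 44 mm) in its middle. Point: middle of the block, 34 mm above the table. The two covers lie left and right of the box, either way round.
- jar_mid (a point): Loose round salve jar with a black cap, 60 mm across and 55 mm high, standing on the table, to be left alone. Point: its middle, half-way up.
Things that resemble listed ones, but are neither listed nor needed, are in the scene too. Leave any pink or turquoise look-alike of the part that bears cover_handle alone.

How it is judged (in metres and radians):
At the end, for the whole second after the job is handed in: The larger cover lies released, at rest and level (within 3 degrees) on the ledge inside the box walls, one end under the lip: handle middle 34 mm (+-6) above the ledge, within 35 mm of the seat centre seen from above. Smaller cover and jar never moved over 30 mm (z of cover_handle in the frame of seat between 0.028 and 0.04 m and angle between cover_handle's own z axis and vertical below 0.06 rad and horizontal distance between cover_handle and seat below 0.035 m and linear speed of cover below 0.02 m/s); the robot touches nothing.
It fails at once if the smaller cover is moved by more than 30 mm (distance of small_cover_handle from where it was at the start of the episode above 0.03 m).
It fails at once if the jar is moved or knocked by more than 30 mm (distance of jar_mid from where it was at the start of the episode above 0.03 m).
It also fails if it takes over 40 s, if anything falls off the work surface, if the arm or the gripper's body presses on something with over 40 N, if the wrist force passes 120 N, or if a joint passes its speed limit or range.

## Working session

There is one attempt and no reset: what is moved stays moved. The work goes in short steps, Python scripts to look and compute and a tool call to move; the robot and the scene stay as the last step left them, time stands still between calls to the robot, and variables do not carry over. Pictures are saved under pics/ and viewed, and the job is handed in when it is done.

Besides the shell and the picture viewer there is one more tool, called after ">>>" in YAML: its name, and indented under it one key for each argument. move_arm: Moves the arm, as the interface text tells. Its arguments: {"type":"object","properties":{"moves":{"type":"array","items":{"type":"array","items":{"type":"number"}}},"jaw":{"type":"number"}},"required":["moves"]}

```bash
mkdir -p pics; python3 - <<'E'
from station import env
import cv2
s=env.read_state()
for k in s: print(k,s[k])
for n in("scene","top","wrist"):
    m=env.camera_model(n); print(n,m)
    cv2.imwrite(f"pics/a_{n}.png",env.grab_frame(n)[:,:,::-1])
print(env.hold_point_z)
E
```

```text
t 0.0
joints [-1.24919058  0.33391797  0.0398434   1.46627038 -0.01337558  1.34328491
 -0.05849541]
qd [-0.00013809 -0.00088215 -0.00072108  0.0018251  -0.00162676  0.00087452
  0.00060559]
effort [-4.38214029e-04 -6.56342769e+01  1.33432578e+00 -4.03794122e+01
 -6.00500288e-02  4.44689649e-02  1.14844229e-04]
position [265.35011993 592.86176096 221.65472548]
eef_rot [ 0.32878613  1.5456979  -0.33131605]
ft_force [-0.1447216  -0.58633125 -0.06295421]
torque [-0.0064898  -0.04326858 -0.03196912]
gripper_width 87.05043548630763
scene {'mtx': array([[410.97958126,   0.        , 321.29019794],
       [  0.        , 410.97958126, 196.99358699],
       [  0.        ,   0.        ,   1.        ]]), 'k1': -0.05311937055130609, 'R': array([[-0.46024656,  0.88762466,  0.017192  ],
       [ 0.55349066,  0.30202626, -0.7761625 ],
       [-0.69413341, -0.34771051, -0.6302985 ]]), 't': array([ 122.67141995, -257.2896888 , 1569.27519664])}
top {'mtx': array([[378.01655751,   0.        , 319.23959988],
       [  0.        , 378.01655751, 201.17841959],
       [  0.        ,   0.        ,   1.        ]]), 'k1': 0.006307812887926387, 'R': array([[-0.02585024, -0.99962587,  0.00893809],
       [-0.99834349,  0.02535528, -0.05164666],
       [ 0.05140071, -0.01025836, -0.99862542]]), 't': array([ 111.66481313,  450.6434017 , 1136.86218008])}
wrist {'mtx': array([[328.51062291,   0.        , 321.88131319],
       [  0.        , 328.51062291, 202.89689199],
       [  0.        ,   0.        ,   1.        ]]), 'k1': -0.056214764696894785, 'R': array([[ 0.40964632,  0.91224337, -0.00138871],
       [ 0.87536349, -0.39265589,  0.28206403],
       [ 0.25676576, -0.11676212, -0.95939458]]), 't': array([-647.82985181,  -33.14687975,  390.63322703])}
18.700000000000003
```

View pics/a_scene.png

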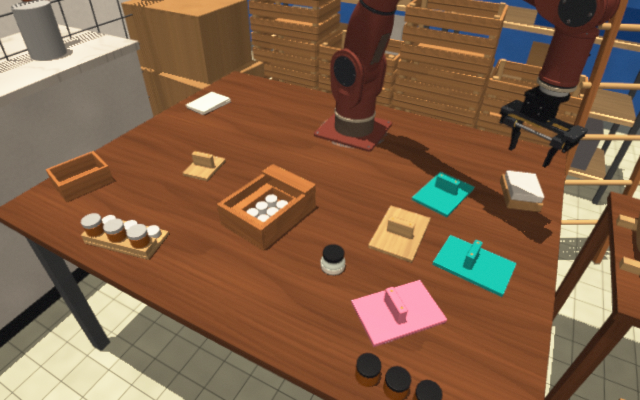

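View pics/a_top.png

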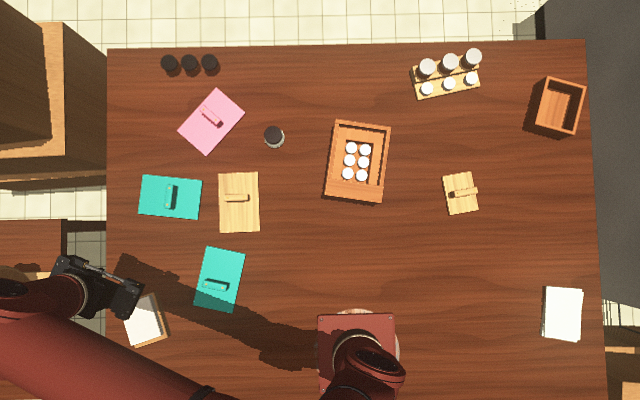

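View pics/a_wrist.png

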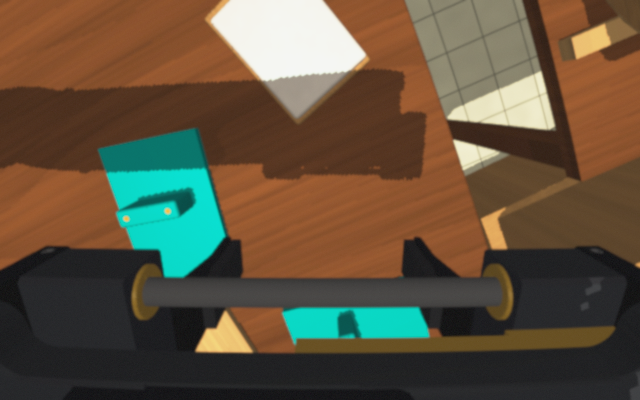

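```bash
python3 - <<'E'
import cv2
im=cv2.imread("pics/a_top.png")
cv2.imwrite("pics/b1.png",cv2.resize(im[110:215,315:400],None,fx=7,fy=5.7*7/5.7*0.8,interpolation=cv2.INTER_CUBIC)) if 0 else None
cv2.imwrite("pics/b1.png",cv2.resize(im[112:212,310:410],None,fx=6,fy=6,interpolation=cv2.INTER_CUBIC))
cv2.imwrite("pics/b2.png",cv2.resize(im[160:245,200:285],None,fx=7,fy=7,interpolation=cv2.INTER_CUBIC))
E
```

```text
(no output)
```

View pics/b1.png

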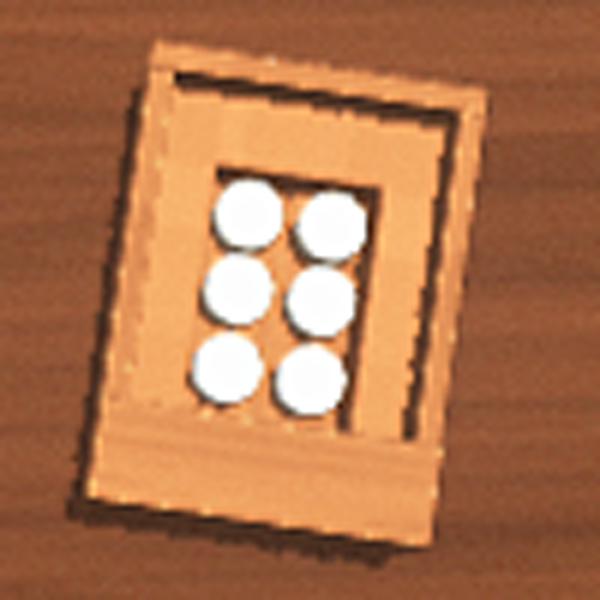

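View pics/b2.png

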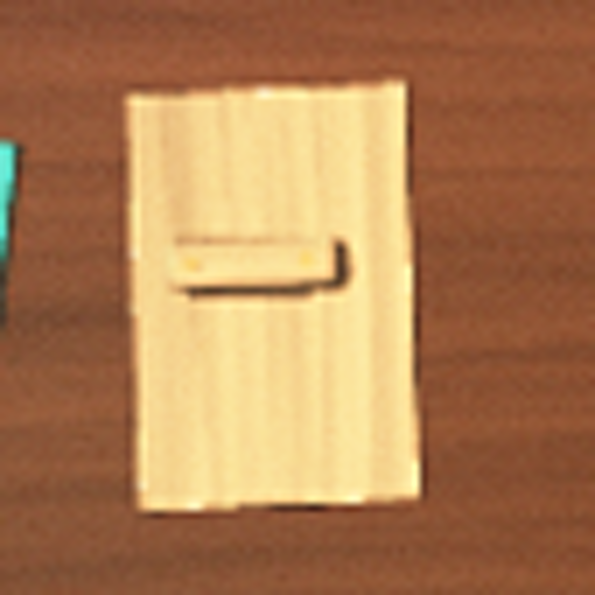

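```bash
cat > h.py <<'E'
from station import env
import numpy as np, cv2
from scipy.optimize import least_squares
from scipy.spatial.transform import Rotation as Rn
def proj(m,X):
    c=np.asarray(X)@m["R"].T+m["t"]; s=c[:,:2]/c[:,2:]
    s=s*(1+m["k1"]*(s**2).sum(1,keepdims=True))
    return s*m["mtx"][0,0]+m["mtx"][:2,2]
def fit(m,pts,uv,x0):
    f=lambda p:(proj(m,w(p,pts))-uv).ravel()
    r=least_squares(f,x0); return r.x,np.abs(r.fun).max()
def w(p,pts):
    c,s=np.cos(p[2]),np.sin(p[2]); P=np.array(pts,float)
    return np.c_[p[0]+c*P[:,0]-s*P[:,1],p[1]+s*P[:,0]+c*P[:,1],P[:,2]]
E
python3 - <<'E'
from h import *
m=env.camera_model("top")
def crop(a,k,o): return (np.array(a)+.5)/k-.5+np.array(o)
# cover frame at handle point
uv=crop([(127,95),(406,81),(420,498),(139,512)],7,(200,160))
pts=[(78,60,12),(78,-60,12),(-102,-60,12),(-102,60,12)]
p,e=fit(m,pts,uv,[560,250,0]); print("cover",p,e)
uvh=crop([(172,240),(335,240),(335,284),(172,290)],7,(200,160))
ph,e=fit(m,[(10,35,56),(10,-35,56),(-10,-35,56),(-10,35,56)],uvh,[560,250,0]);print("handle",ph,e)
uv=crop([(155,40),(487,90),(432,545),(88,497)],6,(310,112))
q,e=fit(m,[(112,82,75),(112,-82,75),(-112,-82,85),(-112,82,85)],uv,[660,0,0]);print("box",q,e)
s=env.read_state();R=Rn.from_rotvec(s["eef_rot"]).as_matrix();print(R.round(3),s["position"])
# overlay on scene
ms=env.camera_model("scene");im=cv2.imread("pics/a_scene.png")
for P,pt in((p,pts),(ph,[(10,35,56),(10,-35,56),(-10,-35,56),(-10,35,56)]),(q,[(112,82,75),(112,-82,75),(-112,-82,85),(-112,82,85)]),(q,[(100,70,75),(100,-70,75),(-64,-70,85),(-64,70,85)])):
    cv2.polylines(im,[np.round(proj(ms,w(P,pt))*8).astype(int)],True,(255,0,0),1,shift=3)
cv2.imwrite("pics/c1.png",cv2.resize(im[140:300,180:460],None,fx=2.8,fy=2.8,interpolation=cv2.INTER_CUBIC))
E
```

```text
cover [4.69595842e+02 3.44496993e+02 1.88033619e-02] 0.2762099109543499
handle [ 4.68785839e+02  3.43262719e+02 -7.68543776e-03] 0.4327023981257412
box [ 5.65272633e+02 -1.37312301e+01 -1.67897991e-01] 0.35207290289321236
[[-0.     0.409  0.913]
 [-0.001  0.913 -0.409]
 [-1.    -0.001  0.   ]] [265.38471143 592.95380684 221.87037736]
```

View pics/c1.png

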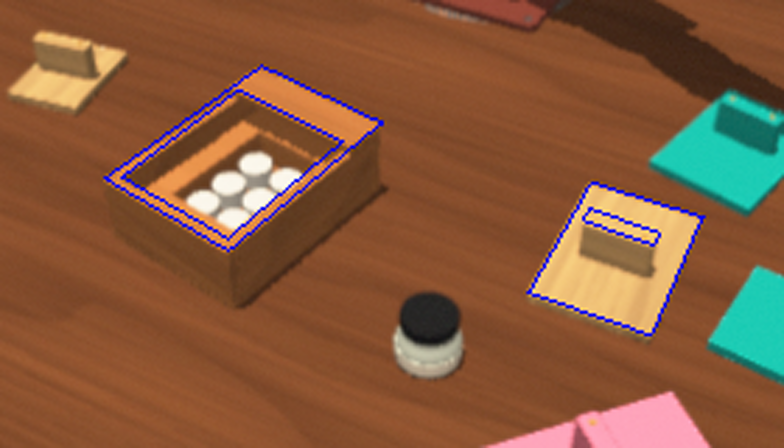

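>>> move_arm:
  moves:
    - [0, -0.015, 0.029, 0]
    - [0, -0.015, 0.029, 0]
    - [0, -0.014, 0.029, 0]
    - [0, -0.014, 0.029, 0]
    - [0, -0.014, 0.029, 0]
  jaw: 0.7

```text
t: 0.65
position: [369.1, 467.1, 222.3]
eef_rot: [0.33, 1.546, -0.33]
ft_force: [1.0, -0.1, -0.2]
gripper_width: 62.5
```

>>> move_arm:
  moves:
    - [0, -0.015, 0.029, 0]
    - [0, -0.015, 0.029, 0]
    - [0, -0.014, 0.029, 0]
    - [0, -0.014, 0.029, 0]
    - [0, -0.014, 0.028, 0]

```text
t: 1.15
position: [471.2, 342.5, 222.4]
eef_rot: [0.33, 1.546, -0.33]
ft_force: [0.4, 0.0, 0.1]
gripper_width: 60.9
```

>>> move_arm:
  moves:
    - [0, 0, 0, 8]
    - [0, 0, 0, 8]
    - [0, 0, 0, 8]
    - [0, 0, 0, 8]
    - [0, 0, 0, 8]

```text
t: 1.65
position: [470.3, 343.6, 222.3]
eef_rot: [0.874, 1.388, -0.875]
ft_force: [0.9, 0.4, -0.3]
gripper_width: 61.1
```

>>> move_arm:
  moves:
    - [0, 0, 0, 8]
    - [0, 0, 0, 8]
    - [0, 0, 0, 8]
    - [0, 0, 0, 0.8]
    - [0, 0, 0, 0]

```text
t: 2.15
position: [470.3, 343.8, 222.4]
eef_rot: [1.192, 1.22, -1.193]
ft_force: [0.2, 0.1, -0.3]
gripper_width: 60.5
```

```bash
cat > rel.py <<'E'
from h import *
import sys
def rel(tx,ty,yaw):
    s=env.read_state();R=Rn.from_rotvec(s["eef_rot"]).as_matrix();p=s["position"]
    print("t",s["t"],"pos",p.round(1),"F",s["ft_force"].round(1),"T",s["torque"].round(2),"w",round(s["gripper_width"],1))
    print("tool->target mm (tool xyz at target z=cur):",(R.T@(np.array([tx,ty,p[2]])-p)).round(1),"turn deg",round(np.degrees(np.arctan2(R[1,1],R[0,1])-yaw),2),"tilt x",R[:,0].round(4))
if __name__=="__main__": rel(*map(float,sys.argv[1:4]))
E
python3 - <<'E'
from rel import *
rel(469.3,344,0.0188)
cv2.imwrite("pics/d.png",env.grab_frame("wrist")[:,:,::-1])
E
```

```text
t 2.15 pos [470.3 343.8 222.4] F [ 0.2  0.1 -0.3] T [-0.07  0.02  0.06] w 60.5
tool->target mm (tool xyz at target z=cur): [ 0.  -1.  -0.3] turn deg 0.21 tilt x [-2.e-04 -3.e-04 -1.e+00]
```

View pics/d.png

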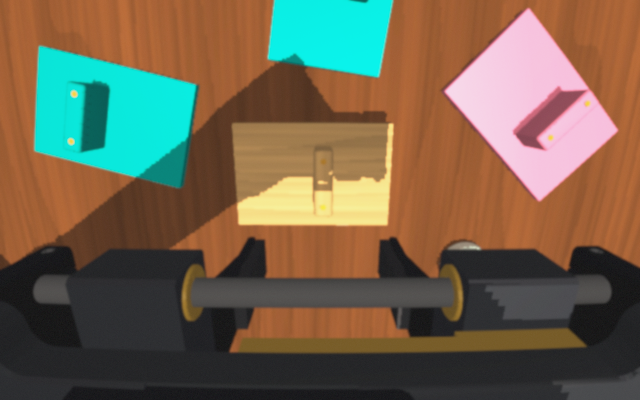

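>>> move_arm:
  moves:
    - [0.04, -0.001, 0, 0]
    - [0.04, 0, 0, 0]
    - [0.04, 0, 0, 0]
    - [0.03, 0, 0, 0]
    - [0.02, 0, 0, 0]

```text
t: 2.7
position: [468.4, 342.9, 50.0]
eef_rot: [1.19, 1.22, -1.195]
ft_force: [0.2, 0.5, 0.9]
gripper_width: 60.7
```

>>> move_arm:
  moves:
    - [0.018, 0, 0, 0]
    - [0.017, 0, 0, 0]
    - [0, 0, 0, 0]
    - [0, 0, 0, 0]

```text
t: 3.1
position: [469.5, 343.7, 17.8]
eef_rot: [1.194, 1.219, -1.195]
ft_force: [0.2, -0.0, 0.5]
gripper_width: 60.4
```

>>> move_arm:
  moves:
    - [0, 0, 0, 0]
    - [0, 0, 0, 0]
    - [0, 0, 0, 0]
    - [0, 0, 0, 0]
    - [0, 0, 0, 0]
  jaw: 0

```text
t: 3.6
position: [469.5, 343.8, 17.8]
eef_rot: [1.195, 1.218, -1.195]
ft_force: [0.5, 0.1, 0.1]
gripper_width: 29.0
```

>>> move_arm:
  moves:
    - [0, 0, 0, 0]
    - [0, 0, 0, 0]
    - [0, 0, 0, 0]
    - [0, 0, 0, 0]

```text
t: 4.0
position: [469.7, 343.8, 17.6]
eef_rot: [1.195, 1.218, -1.195]
ft_force: [0.7, -0.3, 0.5]
gripper_width: 19.9
```

>>> move_arm:
  moves:
    - [-0.01, 0, 0, 0]
    - [-0.02, 0, 0, 0]
    - [-0.03, 0, 0, 0]
    - [-0.04, 0, 0, 0]
    - [-0.04, 0, 0, 0]

```text
t: 4.5
position: [468.8, 343.2, 158.9]
eef_rot: [1.194, 1.218, -1.197]
ft_force: [-0.0, 0.7, -2.5]
gripper_width: 19.8
```

>>> move_arm:
  moves:
    - [-0.02, 0, 0, 0]
    - [0, 0, 0, 0]

```text
t: 4.7
position: [470.7, 344.7, 181.3]
eef_rot: [1.2, 1.218, -1.191]
ft_force: [-0.3, 0.8, -3.4]
gripper_width: 19.6
```

```bash
python3 - <<'E'
from rel import *
q=[565.3,-13.7,-0.1679]
# board -x end at cavity x=43 -> seat frame -57 ; handle +102 -> +45
T=w(q,[(45,0,0)])[0];print(T)
rel(T[0],T[1],q[2])
for n in("wrist","scene"):cv2.imwrite(f"pics/e_{n}.png",env.grab_frame(n)[:,:,::-1])
E
```

```text
[609.66720444 -21.22005123   0.        ]
t 4.7 pos [470.7 344.7 181.3] F [-0.3  0.8 -3.4] T [-0.03 -0.01 -0.03] w 19.6
tool->target mm (tool xyz at target z=cur): [ -0.9 132.  368.5] turn deg 10.7 tilt x [ 0.0038  0.004  -1.    ]
```

View pics/e_scene.png

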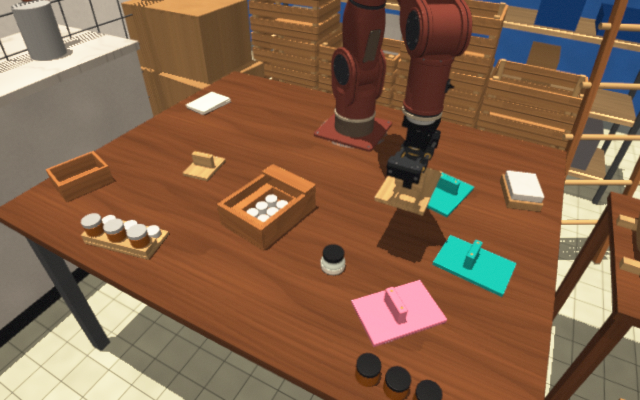

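View pics/e_wrist.png

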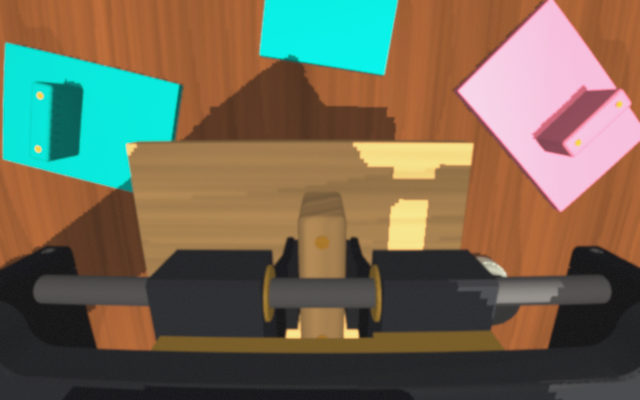

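>>> move_arm:
  moves:
    - [0, 0.006, 0.018, 0]
    - [0, 0.011, 0.03, 0]
    - [0, 0.011, 0.031, 0]
    - [0, 0.011, 0.031, 0]
    - [0, 0.011, 0.031, 0]

```text
t: 5.3
position: [521.2, 202.0, 175.3]
eef_rot: [1.192, 1.219, -1.198]
ft_force: [0.2, 0.3, -2.7]
gripper_width: 20.0
```

>>> move_arm:
  moves:
    - [0, 0.011, 0.031, 0]
    - [0, 0.011, 0.031, 0]
    - [0, 0.011, 0.031, 0]
    - [0, 0.011, 0.031, 0]
    - [0, 0.011, 0.031, 0]

```text
t: 5.8
position: [579.1, 48.4, 175.3]
eef_rot: [1.193, 1.22, -1.198]
ft_force: [0.6, 0.2, -3.2]
gripper_width: 19.9
```

>>> move_arm:
  moves:
    - [0, 0.011, 0.031, 0]
    - [0, 0.011, 0.026, 0]
    - [0, 0.005, 0.015, 0]
    - [0, 0, 0, 5]
    - [0, 0, 0, 5.7]

```text
t: 6.3
position: [607.2, -22.7, 175.1]
eef_rot: [1.333, 1.124, -1.339]
ft_force: [0.1, 1.0, -1.8]
gripper_width: 19.8
```

>>> move_arm:
  moves:
    - [0, 0, 0, 0]
    - [0, 0, 0, 0]

```text
t: 6.5
position: [607.6, -21.5, 176.1]
eef_rot: [1.328, 1.128, -1.332]
ft_force: [0.5, -0.4, -2.8]
gripper_width: 20.3
```

```bash
python3 - <<'E'
from rel import *
rel(609.7,-21.2,-.1679)
for n in("top","scene"):cv2.imwrite(f"pics/f_{n}.png",env.grab_frame(n)[:,:,::-1])
im=cv2.imread("pics/f_scene.png");cv2.imwrite("pics/f1.png",cv2.resize(im[120:280,180:380],None,fx=3.5,fy=3.5))
E
```

```text
t 6.5 pos [607.6 -21.5 176.1] F [ 0.5 -0.4 -2.8] T [-0.04  0.   -0.02] w 20.3
tool->target mm (tool xyz at target z=cur): [-0.   2.  -0.6] turn deg 0.19 tilt x [-2.5e-03 -6.0e-04 -1.0e+00]
```

View pics/f1.png

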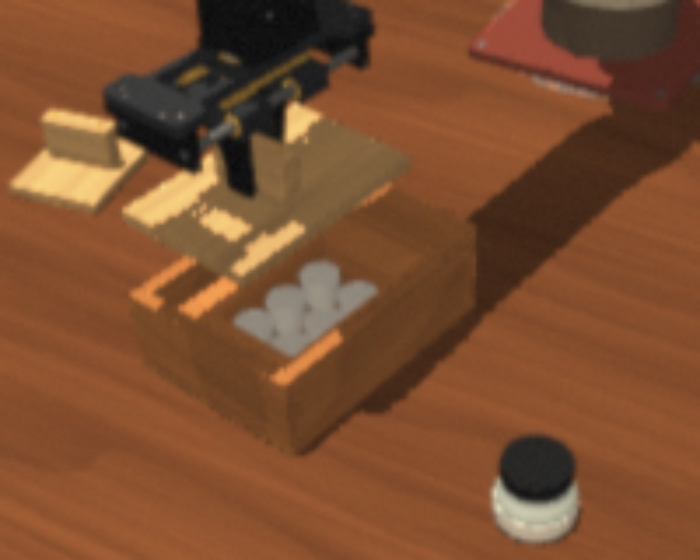

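View pics/f_top.png

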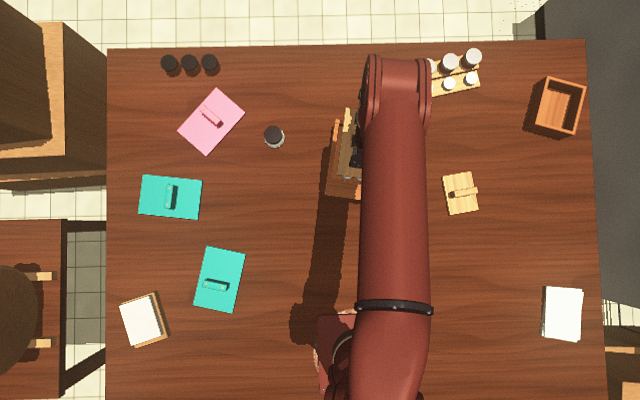

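>>> move_arm:
  moves:
    - [0.02, 0.002, 0, 0]
    - [0.02, 0, 0, 0]
    - [0.02, 0, 0, 0]
    - [0.014, 0, 0, 0]
    - [0.004, 0, 0, 0]

```text
t: 7.1
position: [609.4, -21.9, 97.9]
eef_rot: [1.329, 1.127, -1.333]
ft_force: [-0.1, 0.2, -2.3]
gripper_width: 19.8
```

>>> move_arm:
  moves:
    - [0, 0, 0, 0]
    - [0, 0, 0, 0]
    - [0.002, 0, 0, 0]
    - [0, 0, 0, 0]

```text
t: 7.5
position: [610.7, -22.0, 98.0]
eef_rot: [1.332, 1.125, -1.331]
ft_force: [-0.9, 0.5, -3.1]
gripper_width: 19.7
```

```bash
python3 - <<'E'
from rel import *
rel(609.7,-21.2,-.1679)
for n in("wrist","scene"):cv2.imwrite(f"pics/g_{n}.png",env.grab_frame(n)[:,:,::-1])
im=cv2.imread("pics/g_scene.png");cv2.imwrite("pics/g1.png",cv2.resize(im[120:280,180:380],None,fx=3.5,fy=3.5))
E
```

```text
t 7.5 pos [610.7 -22.   98. ] F [-0.9  0.5 -3.1] T [-0.08  0.04  0.03] w 19.7
tool->target mm (tool xyz at target z=cur): [-0.  -1.1 -0.6] turn deg 0.01 tilt x [ 8.e-04  2.e-04 -1.e+00]
```

View pics/g1.png

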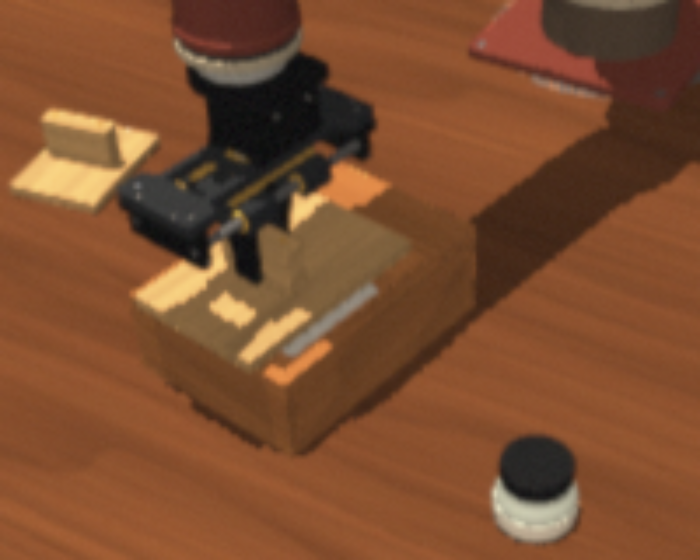

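View pics/g_wrist.png

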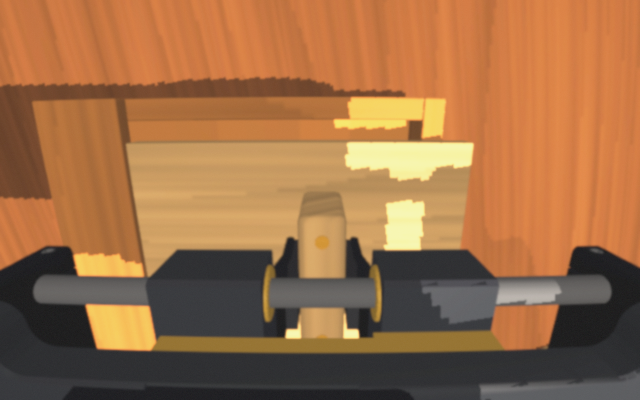

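```bash
python3 - <<'E'
from rel import *
m=env.camera_model("wrist");im=cv2.imread("pics/g_wrist.png")
s=env.read_state()["position"];u=s[2]-17.7
q=[565.3,-13.7,-.1679];b=[s[0],s[1],-.1679]
def pl(P,pt,c):cv2.polylines(im,[np.round(proj(m,w(P,pt))*8).astype(int)],True,c,1,shift=3)
pl(b,[(78,60,u+12),(78,-60,u+12),(-102,-60,u+12),(-102,60,u+12)],(255,0,0))
pl(q,[(-64,-70,85),(-64,70,85),(-100,70,85),(-100,-70,85)],(0,0,255))
pl(q,[(100,-70,75),(100,70,75),(112,70,75),(112,-70,75)],(0,255,0))
cv2.imwrite("pics/g2.png",im)
E
```

```text
(no output)
```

View pics/g2.png

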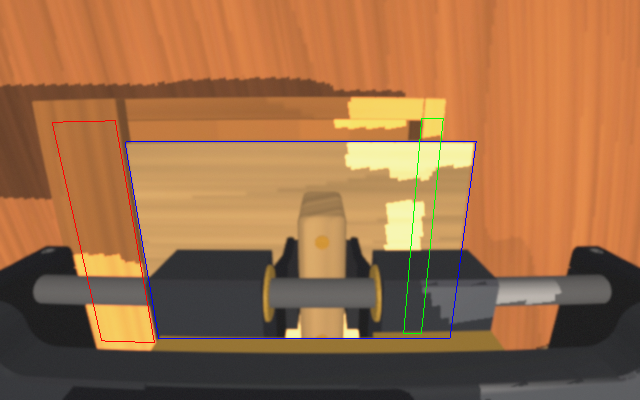

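>>> move_arm:
  moves:
    - [0.003, 0, 0, 0]
    - [0.001, 0, 0, 0]
    - [0, 0, 0, 0]

```text
t: 7.9
position: [610.2, -22.0, 93.2]
eef_rot: [1.331, 1.125, -1.332]
ft_force: [-0.8, -0.6, -4.0]
gripper_width: 19.5
```

>>> move_arm:
  moves:
    - [0.001, 0, 0, 0]
    - [0.001, 0, 0, 0]
    - [0, 0, 0, 0]

```text
t: 8.2
position: [610.4, -22.0, 92.5]
eef_rot: [1.332, 1.125, -1.331]
ft_force: [-5.6, 0.1, 6.1]
gripper_width: 19.8
```

>>> move_arm:
  moves:
    - [0, 0, 0, 0]
    - [0, 0, 0, 0]
    - [0, 0, 0, 0]
    - [0, 0, 0, 0]
    - [0, 0, 0, 0]
  jaw: 0.45

```text
t: 8.7
position: [610.6, -22.0, 91.6]
eef_rot: [1.332, 1.125, -1.332]
ft_force: [-0.3, 0.3, -0.4]
gripper_width: 38.5
```

```bash
python3 - <<'E'
from rel import *
rel(609.7,-21.2,-.1679)
for n in("wrist","scene"):cv2.imwrite(f"pics/i_{n}.png",env.grab_frame(n)[:,:,::-1])
im=cv2.imread("pics/i_scene.png");cv2.imwrite("pics/i1.png",cv2.resize(im[120:280,180:380],None,fx=3.5,fy=3.5))
E
```

```text
t 8.7 pos [610.6 -22.   91.6] F [-0.3  0.3 -0.4] T [-0.09  0.11 -0.03] w 38.5
tool->target mm (tool xyz at target z=cur): [-0.  -1.  -0.7] turn deg 0.01 tilt x [ 2.e-04 -1.e-04 -1.e+00]
```

View pics/i1.png

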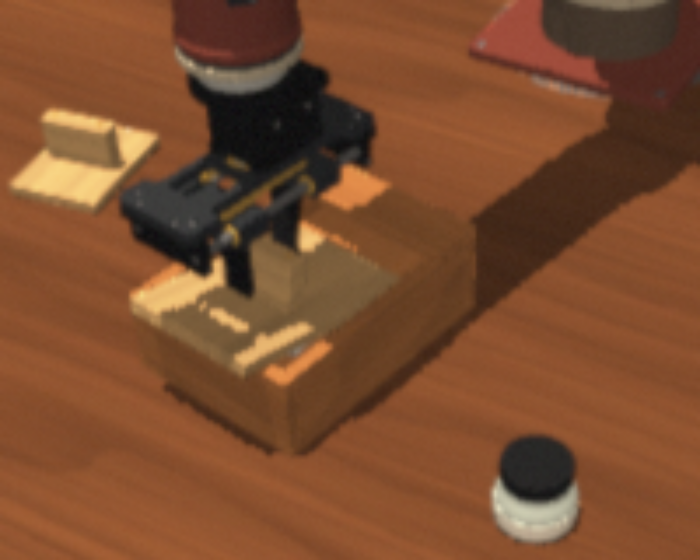

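View pics/i_wrist.png

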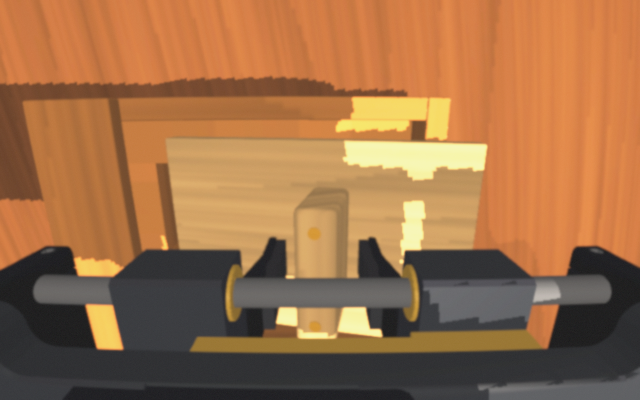

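>>> move_arm:
  moves:
    - [0.004, -0.005, 0, 0]
    - [0, -0.007, 0, 0]
    - [0, -0.007, 0, 0]
    - [0, -0.006, 0, 0]
    - [0, 0, 0, 0]

```text
t: 9.3
position: [584.8, -17.5, 87.7]
eef_rot: [1.332, 1.126, -1.332]
ft_force: [-0.1, 0.3, -0.4]
gripper_width: 39.1
```

```bash
python3 - <<'E'
from rel import *
rel(565.3,-13.7,-.1679)
for n in("wrist","scene"):cv2.imwrite(f"pics/j_{n}.png",env.grab_frame(n)[:,:,::-1])
im=cv2.imread("pics/j_scene.png");cv2.imwrite("pics/j1.png",cv2.resize(im[120:280,180:380],None,fx=3.5,fy=3.5))
E
```

```text
t 9.3 pos [584.8 -17.5  87.7] F [-0.1  0.3 -0.4] T [-0.09  0.04 -0.01] w 39.1
tool->target mm (tool xyz at target z=cur): [  0.  -19.8  -0.5] turn deg 0.02 tilt x [-5.e-04  6.e-04 -1.e+00]
```

View pics/j_wrist.png

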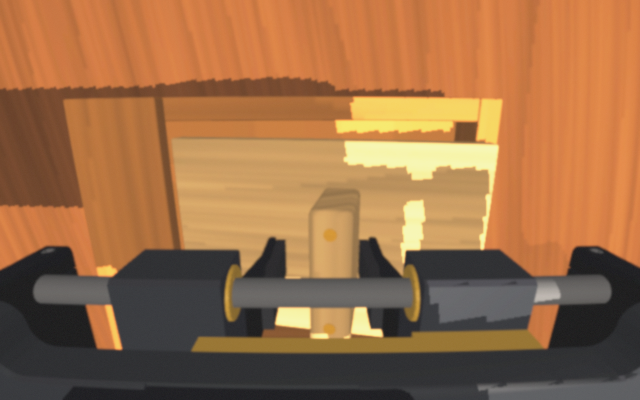

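>>> move_arm:
  moves:
    - [0, -0.005, 0, 0]
    - [0, -0.005, 0, 0]
    - [0, -0.005, 0, 0]
    - [0, -0.003, 0, 0]
    - [0, 0, 0, 0]

```text
t: 9.9
position: [567.5, -14.7, 87.6]
eef_rot: [1.332, 1.126, -1.332]
ft_force: [-0.3, -0.6, 0.3]
gripper_width: 39.2
```

```bash
python3 - <<'E'
from rel import *
rel(565.3,-13.7,-.1679)
for n in("wrist","scene"):cv2.imwrite(f"pics/k_{n}.png",env.grab_frame(n)[:,:,::-1])
im=cv2.imread("pics/k_scene.png");cv2.imwrite("pics/k1.png",cv2.resize(im[120:280,180:380],None,fx=3.5,fy=3.5))
E
```

```text
t 9.9 pos [567.5 -14.7  87.6] F [-0.3 -0.6  0.3] T [-0.12  0.07 -0.02] w 39.2
tool->target mm (tool xyz at target z=cur): [ 0.  -2.3 -0.6] turn deg 0.02 tilt x [-3.e-04  3.e-04 -1.e+00]
```

View pics/k_wrist.png

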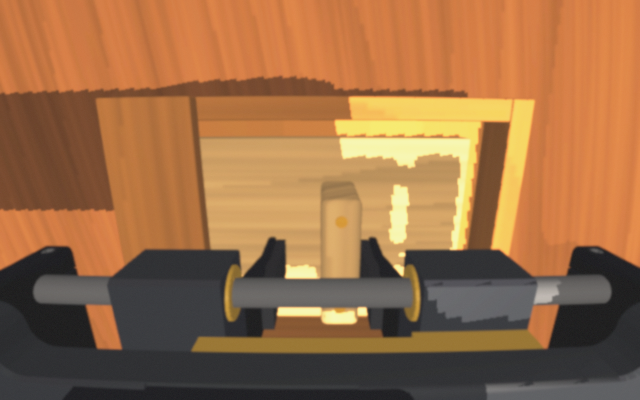

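View pics/k1.png

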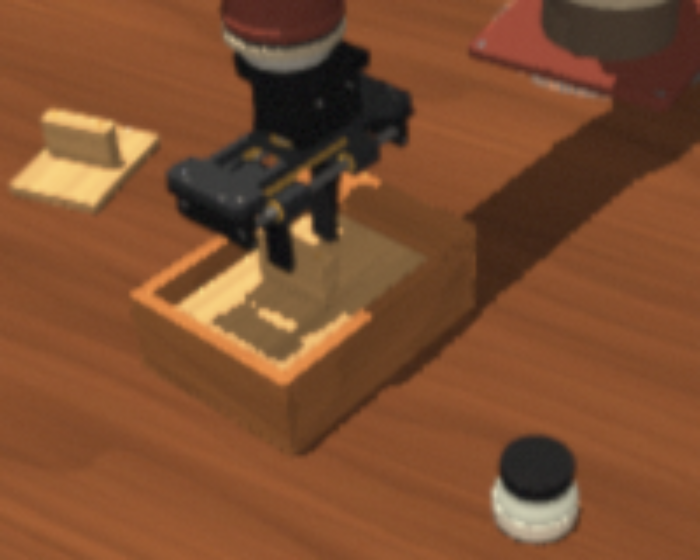

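Seated. Withdraw upward and check clear of the arm.

>>> move_arm:
  moves:
    - [-0.02, 0, 0, 0]
    - [-0.04, 0, 0, 0]
    - [-0.04, 0, 0, 0]
    - [-0.04, 0, 0, 0]
    - [-0.03, 0, 0, 0]

```text
t: 10.5
position: [568.4, -15.0, 260.3]
eef_rot: [1.333, 1.124, -1.33]
ft_force: [0.5, -0.2, 1.1]
gripper_width: 39.3
```

>>> move_arm:
  moves:
    - [0, 0, -0.04, 0]
    - [0, 0, -0.045, 0]
    - [0, 0, -0.045, 0]
    - [0, 0, -0.045, 0]
    - [0, 0, -0.045, 0]

```text
t: 11.0
position: [604.8, 203.9, 257.6]
eef_rot: [1.332, 1.125, -1.332]
ft_force: [1.7, -0.2, -0.3]
gripper_width: 39.3
```

>>> move_arm:
  moves:
    - [0, 0, -0.045, 0]
    - [0, 0, -0.04, 0]
    - [0, 0, 0, 0]
    - [0, 0, 0, 0]

```text
t: 11.4
position: [618.6, 286.8, 256.6]
eef_rot: [1.329, 1.126, -1.332]
ft_force: [0.1, -0.4, 0.3]
gripper_width: 39.6
```

```bash
python3 - <<'E'
from rel import *
rel(565.3,-13.7,-.1679)
for n in("top","scene"):cv2.imwrite(f"pics/l_{n}.png",env.grab_frame(n)[:,:,::-1])
q=[565.3,-13.7,-.1679]
for n,(a,b,c,d),k in(("scene",(120,280,180,380),3.5),("top",(112,212,310,410),6)):
    im=cv2.imread(f"pics/l_{n}.png");m=env.camera_model(n)
    cv2.imwrite(f"pics/l1{n}.png",cv2.resize(im[a:b,c:d],None,fx=k,fy=k,interpolation=cv2.INTER_CUBIC))
E
```

```text
t 11.4 pos [618.6 286.8 256.6] F [ 0.1 -0.4  0.3] T [-0.13  0.05  0.06] w 39.6
tool->target mm (tool xyz at target z=cur): [  0.4  -3.  305.1] turn deg 0.12 tilt x [-0.001  -0.0013 -1.    ]
```

View pics/l1scene.png

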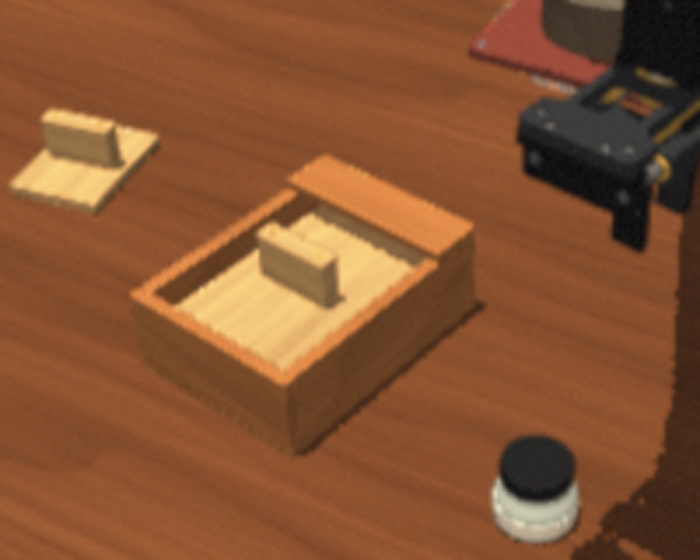

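View pics/l1top.png

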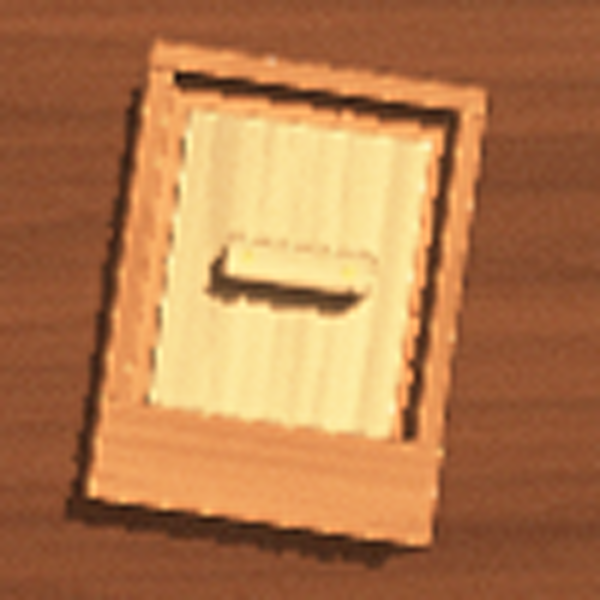

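View pics/l_top.png

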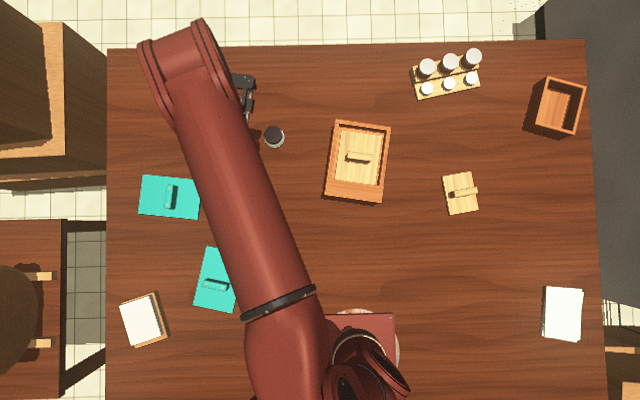

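```bash
python3 - <<'E'
from rel import *
mt,ms=env.camera_model("top"),env.camera_model("scene")
cr=lambda a,k,o:(np.array(a)+.5)/k-.5+np.array(o)
ut=cr([(190,108),(437,141)],6,(310,112)); us=cr([(283,371),(177,305),(258,233),(337,268)],3.5,(180,120))
# scene: +x/+y corner, +x/-y corner of board top ; handle top +x edge corners (-y, +y)
B=np.array([(78,60,12),(78,-60,12),(10,-35,56),(10,35,56)],float)
def f(p,pitch=True):
    P=B.copy(); P[:,2]+=p[3]-p[4]*P[:,0]; W=w(p,P)
    return np.r_[(proj(mt,W[:2])-ut).ravel(),(proj(ms,W[[0,2,3]])-us[[0,2,3]]).ravel()]
r=least_squares(f,[570,-14,-.16,45,0]);print(r.x.round(3),r.fun.round(2))
c,s_=np.cos(.1679),np.sin(.1679);d=r.x[:2]-[565.3,-13.7];print("offset",d)
E
```

```text
[ 5.73343e+02 -1.23230e+01 -2.02000e-01  4.22920e+01 -5.50000e-02] [-0.14 -0.6  -1.13  1.07  1.44 -0.51  0.78 -0.11 -3.43  0.28]
offset [8.04345948 1.37692545]
```

```bash
python3 - <<'E'
from rel import *
ms=env.camera_model("scene");mt=env.camera_model("top")
b=[573.5,-12.5,-.1679]
def ov(n,m,box,k,off):
    im=cv2.imread(f"pics/l_{n}.png");a,bb,c,d=box
    im=cv2.resize(im[a:bb,c:d],None,fx=k,fy=k,interpolation=cv2.INTER_CUBIC)
    for pt in([(78,60,57),(78,-60,57),(-80,-60,57),(-80,60,57)],[(10,35,101),(10,-35,101),(-10,-35,101),(-10,35,101)],[(10,35,57),(10,35,101),(10,-35,101),(10,-35,57)]):
        u=(proj(m,w(b,pt))+.5-[c,a])*k-.5
        cv2.polylines(im,[np.round(u*8).astype(int)],True,(255,0,0),1,shift=3)
    return im
A=ov("scene",ms,(160,250,215,325),5,0);B=ov("top",mt,(115,205,320,405),5,0)
cv2.imwrite("pics/m1.png",A);cv2.imwrite("pics/m2.png",B)
E
```

```text
(no output)
```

View pics/m1.png

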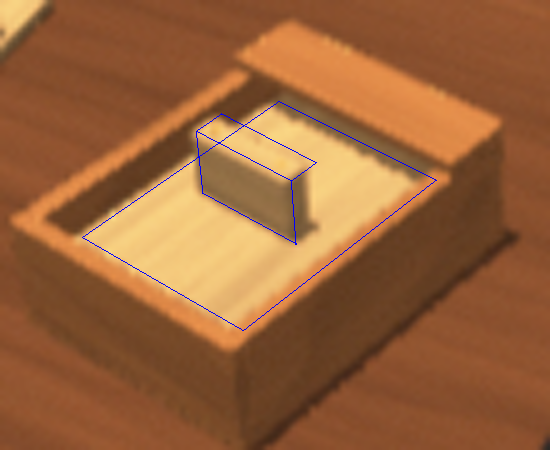

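View pics/m2.png

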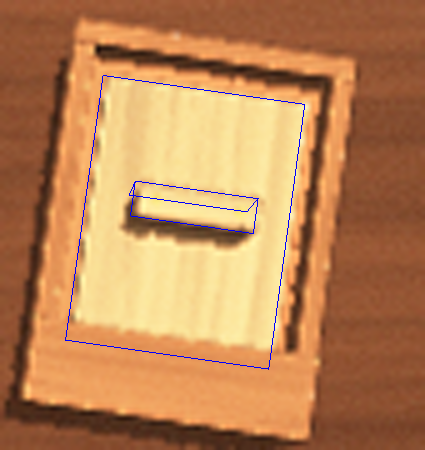

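```bash
python3 -c "
from station import env
s=env.read_state();print(s['t'],abs(s['qd']).max());print(env.finish_job())"
```

```text
11.5 0.013629825297078412
the job is handed in; nothing more can be done
None
```

The larger cover is in the box with its -x end under the lip, lying flat on the ledge and released. I handed the job in at 11.5 s.

**How it was done:** The moves cannot pitch the tool, so the tilt came from contact. I gripped the handle and carried the board over the box. I rested its +x end on the far rim and opened the jaws, and the -x end tipped down onto the ledge. The open fingers then pushed the handle towards the lip until the end tucked under and the +x end dropped in. After that I lifted clear.

**Last checks:**
- **Fit:** a level board at ledge height, drawn over the top and scene pictures, matches to about 1 to 2 pixels. Its handle is about 8 mm from the seat centre seen from above.
- **Disagreement:** a quick fit with free tilt and height gave 42 mm height and 0.055 rad tilt. It missed by up to 3.4 pixels. I put that down to a badly picked handle corner and trusted the drawn-over comparison instead. I did not repeat the fit.
- **Other items:** by eye, the smaller cover and the jar are where they were in the first pictures.
- **Arm:** it is clear of everything, and the last wrist reading was under 1 N.

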